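# Roll the roller up the gauge ramp and hold it at the stop

## Robot

A 6-joint arm with a two-finger parallel gripper is mounted at the origin on a cart in front of the work surface, level with it; the furniture and walls round the work are solid. World frame = base frame: x ahead of the robot, y to its left, z up, the work surface at z = 0. Lengths are in mm, angles in rad, forces in N, time in s.
With the tool pointing down it reaches from about 275 to 1000 mm from the base axis. Payload 8.4 kg.
Tool frame: the origin (TCP) lies between the finger pads; the fingertips stand r.finger_overhang ahead of it and the grasp point (between the pads) is the TCP (r.finger_overhang is the distance from the TCP to the fingertips, in mm); z points along the fingers, y is the line along which they close (so a half turn about z gives the same grasp; the last joint's range is limited). The gripper opens to 85 mm and grips with 20 to 120 N. Pads are 22 mm wide; open, the fingers measure 114 mm over their backs; the gripper's body (76 mm by 85 mm) begins 54 mm behind the grasp point. The pads swing forward as they close: fully open they stand 13 mm farther back than shut.
Start: joints at [1.267, 0.353, 1.633, -0, 1.155, -0.002], TCP at [185.773, 596.755, 250.281] pointing down, gripper open.
Joint ranges: [-2.63, 2.63], [-0.92, 2.1], [0.06, 2.66], [-1.3, 4.44], [0, 2.69], [-3.02, 3.02]. Speed limits (rad/s): [2.22, 2.22, 2.79, 3.14, 3.14, 3.14].

## Interface

Orientations are given as [roll, pitch, yaw] about the fixed x, y, z axes, in that order (R = Rz(yaw) Ry(pitch) Rx(roll)).
In Python, from rig import r, cams, sign_off gives the robot as it stands.
- The arm moves only by the shell command python3 -m crank 'ROWS' [FORCE]. ROWS is JSON, a list of rows, each a list of 7 numbers: the shift along the tool's x, y, z in m, then the turn, a rotation vector about the tool's x, y, z in rad, then the closure, from 0 (fully open) to 1 (shut). In form: [[dx, dy, dz, ax, ay, az, gripper], ...]. A call has 1 to 5 rows; each row is the pose to reach, as a shift and turn from the pose commanded when the call began, along the tool's axes at that moment; what a row does not reach only later rows make up. A row lasts 1/10 s, in which the tool goes at most 50 mm and 8.59 degrees, less where a joint would pass 70% of its speed; a pose out of reach is approached as far as the arm can. A call with a gripper value outside its range is refused whole. The fingers move at their own pace and stop on an object; FORCE is the grip in N (left out, the last holds). Time passes only in rows, so rows that repeat a pose let the fingers close. It gives the time, the measured TCP pose, the force, the opening and the grip force at its end, in the units of the state.
- r.sense(): the state, without advancing time (a new reading comes with each control period).
- cams.grab_frame(name): name is "scene" or "side" or "wrist"; returns a dict with "image" (420x560x3 uint8, red, green, blue), "fx", "fy", "cx", "cy" (pixels), "position" and "orientation" of the camera in the world. Camera axes: x right, y down, z forward; pixel columns grow to the right and rows downward; lengths in mm; the calibration is good to about 2 mm. A picture is of the moment at which its call begins. There is no depth.
- sign_off(): hands the job in; it is judged then, once.
The state is a dict: "clock": time; "qpos": joint angles; "qvel": joint speeds; "joint_efforts": joint torques, N m; "eef_pos": TCP position; "tcp_rot": TCP orientation; "contact_force": force on the tool from outside, world axes, zero at the start; "wrist_torque": the same for the moment, N m; "opening": opening from 0.0 (shut) to 1.0 (fully open); "grasp_force": force on a finger pad.
Only numpy, scipy, OpenCV 4.12 (cv2) and the standard library are available. Lean on these libraries where they do the work, as an engineer would, in place of code of your own. Each camera call takes 0.05 s, during which the arm holds its last target. There are 200 camera calls.

## Task

Push the metal roller lying at the foot of the ramp slowly up the ramp with the fingertips, without letting it run away or roll back off the foot and without lifting it, until it has pressed the sprung plunger in and is fully against the stop at the top. Keep it pushed there: the program finishes while the fingers are still holding the roller against the stop. Leave the loose things round the ramp where they stand.

Things in the scene. Friction and masses are not known exactly. Their poses are not given: they have to be found in the camera images.
- roller_center (a point): Centre of the roller: a smooth, slippery aluminium cylinder, diameter 44 mm, length 90 mm, about 0.3 kg, rolls very freely, lying across the foot of the ramp in a shallow valley. The point is on its axis at mid-length (22 mm above the track surface). Its own y axis is its long axis; its x and z axes turn as it rolls
- track: Sloping track of the ramp: a fixed dark steel channel tilted 8 degrees. Origin on its surface at the foot, at mid-width (the valley in which the roller starts, 18 mm above the bench); x points up the slope along the surface, y across, z out of the surface. 98 mm wide between two grey side rails (8 mm thick, 12 mm above the surface), which run from x = -19 to 197 mm
- ramp: The whole fixed ramp; origin on the bench under the track's origin, x uphill but level, z up. Dark base plate 8 mm thick, x = -35 to 227 mm, 136 mm wide. At the foot, downhill of the valley, is only a low lip, 18 mm long and 2.5 mm high, then an open end: a roller that runs back rolls over it and off
- stop_face (a point): Centre of the downhill face of the stop at the top of the track, 165 mm up from the track's origin and 22 mm above its surface; the plunger comes out here. The stop is 16 mm thick, full width, 48 mm above the surface; behind it a round dial gauge up to 50 mm above the surface. Roller fully home: its centre is 22 mm short of this point
- plunger (a joint): Sprung gauge plunger, 12 mm thick, that sticks 6 mm out of the stop face toward the roller. 0 = fully out, grows in m as it is pushed in; 0.006 = flush with the stop face. Spring force there about 2 N
- battery: Battery cell standing on end beside the ramp, 14 mm diameter, 50 mm high, loose; origin under its centre; leave alone
- board: Small green circuit board lying flat beside the ramp, 45x70x15 mm, loose; origin under its centre; leave alone
- spare_roller_center (a point): Centre of a smaller aluminium roller standing on end beside the ramp, 30 mm diameter, 46 mm high, loose; leave alone
Things that resemble listed ones, but are neither listed nor needed, are in the scene too. What is shaped like the part that bears roller_center but purple is not meant.

How it is judged:
By the outcome, as a careful person would: the job done as asked, in the order asked, and still so for the second after the job is handed in, while the arm keeps its last pose, push and grip.
It also fails if it takes over 35 s, if anything falls off the work surface, if the arm or the gripper's body presses on something with over 40 N, if the wrist force passes 120 N, or if a joint passes its speed limit or range.

## Working session

There is one attempt and no reset: what is moved stays moved. The work goes in short steps, Python scripts to look and compute and a shell command to move; the robot and the scene stay as the last step left them, time stands still between calls to the robot, and variables do not carry over. Pictures are saved under pics/ and viewed, at most 10 in all, crops included, and the job is handed in when it is done.

```bash
ls; mkdir -p pics; python3 - <<'E'
from rig import r,cams
import cv2
s=r.sense();print(s,r.finger_overhang)
for n in("scene","side","wrist"):
    f=cams.grab_frame(n);cv2.imwrite(f"pics/{n}0.png",f["image"][:,:,::-1]);print(n,{k:v for k,v in f.items() if k!="image"})
E
```

```text
pics
{'clock': 0.0, 'qpos': array([ 1.26658235e+00,  3.53659714e-01,  1.63410451e+00,  5.91607592e-06,
        1.15518281e+00, -2.42047750e-03]), 'qvel': array([-0.00028434, -0.00087586,  0.00070716, -0.00190069,  0.00143537,
        0.00015888]), 'joint_efforts': array([-2.76572660e-03, -6.05234671e+01, -3.42068839e+01, -2.97097486e-04,
        9.06986796e-03,  1.89803757e-06]), 'eef_pos': array([185.65315368, 596.34181116, 249.56710629]), 'tcp_rot': array([-3.14023829e+00, -8.68742220e-06,  2.83979676e+00]), 'contact_force': array([-0.06346294, -0.15884385, -0.13830217]), 'wrist_torque': array([ 0.04319616, -0.05301227, -0.08025333]), 'grasp_force': 0.0, 'opening': 1.0030009185955044} 19.0
scene {'fx': 475.72368454393506, 'fy': 475.72368454393506, 'cx': 282.28834881085834, 'cy': 205.66066482580254, 'position': array([ 12.53897035, 468.52481475, 509.30247033]), 'orientation': array([-2.12126904,  0.01639754, -2.38312487])}
side {'fx': 544.5472796630127, 'fy': 544.5472796630127, 'cx': 275.2840764231935, 'cy': 214.37561485445923, 'position': array([ 547.40155238, -869.66259043,  483.73706039]), 'orientation': array([-2.00992855, -0.00756327,  0.04207945])}
wrist {'fx': 355.57710821889304, 'fy': 355.57710821889304, 'cx': 279.6084654781753, 'cy': 214.65017347507234, 'position': array([117.89606974, 615.91851406, 372.68974623]), 'orientation': array([2.86013087e+00, 9.18196058e-04, 1.26899440e+00])}
```

View pics/scene0.png

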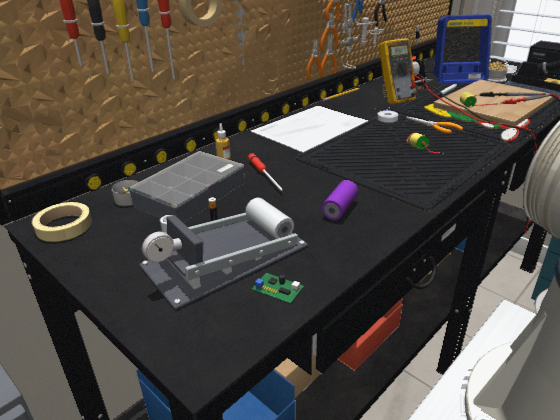

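View pics/side0.png

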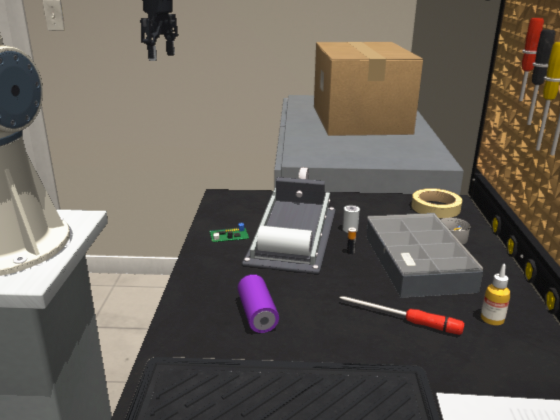

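The scene view shows the aluminium roller at the ramp's foot, about (270,217), with the stop and gauge at about (180,245). The purple decoy is at (341,200), the board at (278,288), the battery at (212,208), and the spare roller is hidden behind the stop. The side view shows the roller at (285,240), purple at (258,303), spare roller at (351,218) and battery at (351,241). The meant roller is the aluminium one on the track, because the purple one is excluded and the spare is smaller and standing on end. I'll confirm this in one enlarged crop.

```bash
python3 - <<'E'
import cv2,numpy as np
a=cv2.imread("pics/scene0.png")[180:310,130:320];b=cv2.imread("pics/side0.png")[165:275,200:370]
a=cv2.resize(a,None,fx=4,fy=4,interpolation=3)
cv2.imwrite("pics/a1.png",a)
cv2.imwrite("pics/b1.png",cv2.resize(b,None,fx=4,fy=4,interpolation=3))
E
```

```text
(no output)
```

View pics/a1.png

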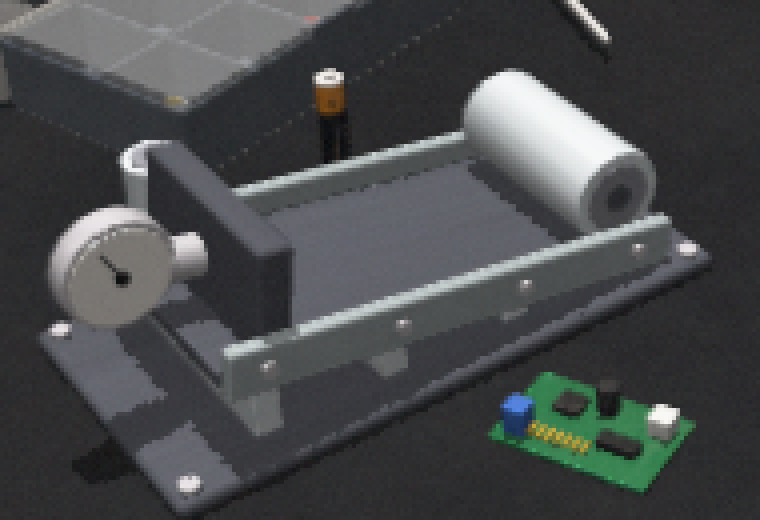

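View pics/b1.png

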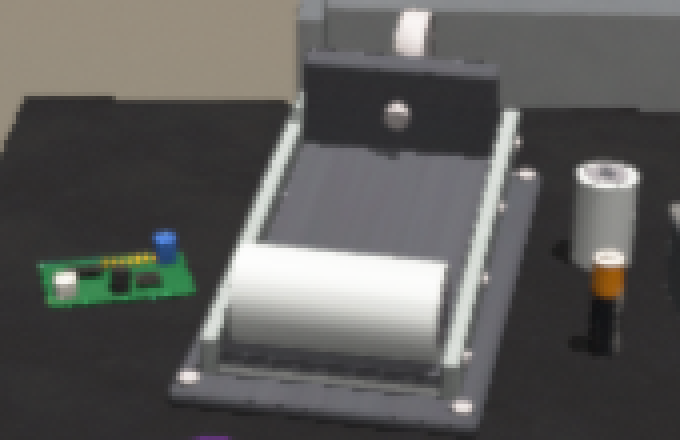

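Confirmed: the aluminium roller lies in the foot valley, and the plunger stub is visible in the stop. The scene crop gives the base-plate corners at (712,258), (185,517) and (40,335). The side crop gives (172,398), (478,428) and (540,175). I'll cast these rays onto z = 8.

```bash
cat >h.py <<'E'
import numpy as np
from scipy.spatial.transform import Rotation as R
from rig import r,cams
def ray(f,u,v):
    d=R.from_euler('xyz',f["orientation"]).apply([(u-f["cx"])/f["fx"],(v-f["cy"])/f["fy"],1]);return np.array(f["position"]),d
def onz(f,u,v,z):
    p,d=ray(f,u,v);return p+d*(z-p[2])/d[2]
E
python3 - <<'E'
from h import *
fs=cams.grab_frame("scene");fd=cams.grab_frame("side")
L=[(fs,712,258,-35,68),(fs,185,517,227,68),(fs,40,335,227,-68),(fd,172,398,-35,68),(fd,478,428,-35,-68),(fd,540,175,227,-68)]
M=[];W=[]
for f,X,Y,a,b in L:
    u,v=(130+X/4,180+Y/4) if f is fs else (200+X/4,165+Y/4)
    W.append(onz(f,u-.4,v-.4,8)[:2]);M.append((a,b))
W=np.array(W);M=np.array(M,float);print(W.round(1))
for s in (slice(0,3),slice(3,6),slice(0,6)):
    m,w=M[s],W[s];mc,wc=m.mean(0),w.mean(0)
    z=((w-wc)@[1,1j]*np.conj((m-mc)@[1,1j])).sum();th=np.angle(z)
    Q=np.array([[np.cos(th),-np.sin(th)],[np.sin(th),np.cos(th)]])
    t=wc-Q@mc;print("origin",t.round(1),"yaw",th.round(4),"scale",abs(z)/((m-mc)**2).sum(),"res",(w-(m@Q.T+t)).round(1).tolist())
print("board",onz(fs,278,288,3),"batt",onz(fs,212,222,0),"spare",onz(fd,351,230,0),"purple",onz(fd,258,303,22))
E
```

```text
[[457.  -54. ]
 [495.9 202. ]
 [631.8 178.7]
 [460.8 -61.7]
 [591.5 -79.4]
 [632.  179.6]]
origin [528.4 -32.6] yaw 1.4107 scale 0.9899375088725902 res [[1.4, 2.3], [-1.5, -0.4], [0.2, -1.9]]
origin [531.4 -35.7] yaw 1.426 scale 0.9980499117483815 res [[1.7, -1.2], [-2.2, 0.8], [0.6, 0.4]]
origin [530.3 -34. ] yaw 1.4191 scale 0.9982574827632144 res [[-0.8, 4.3], [-1.5, 1.3], [0.0, -1.4], [2.9, -3.3], [-0.8, -0.5], [0.2, -0.5]]
board [419.21493032  61.30434439   3.        ] batt [649.46889878   7.46699817   0.        ] spare [660.0038887   95.66701036   0.        ] purple [ 496.96919525 -197.2081225    22.        ]
```

```bash
cat >>h.py <<'E'
O=np.array([531,-35,18.]);yaw=1.422;t=np.radians(8)
u=np.array([np.cos(yaw),np.sin(yaw),0]);zz=np.array([0,0,1.])
X=np.cos(t)*u+np.sin(t)*zz;N=-np.sin(t)*u+np.cos(t)*zz;Y=np.cross(N,X)
T=np.c_[X,-Y,-N]   # tool axes wanted
def track(p): d=np.asarray(p)-O;return np.array([d@X,d@Y,d@N])
def to(x,y,z):
    s=r.sense();C=R.from_euler('xyz',s["tcp_rot"])
    p=O+x*X+y*Y+z*N
    print("clk",s["clock"],"tcp in track",track(s["eef_pos"]).round(1),"F(track)",(np.c_[X,Y,N].T@s["contact_force"]).round(1),"open",s["opening"])
    print("shift m",(C.inv().apply(p-s["eef_pos"])/1000).round(4),"rot",(C.inv()*R.from_matrix(T)).as_rotvec().round(4))
E
python3 -c "
from h import *
to(-60,0,130)"
```

```text
clk 0.25 tcp in track [600.1 435.1 149.9] F(track) [-0.1 -0.4  0.3] open 1.0004164965642914
shift m [-0.5292 -0.577   0.1119] rot [-0.0995  0.1159  1.4153]
```

```bash
T='[-0.53,-0.577,0.11,-0.0995,0.116,1.415,0.6]'; python3 -m crank '[[-0.53,-0.577,0.11,-0.0995,0.116,1.415,0.6],[-0.53,-0.577,0.11,-0.0995,0.116,1.415,0.6],[-0.53,-0.577,0.11,-0.0995,0.116,1.415,0.6],[-0.53,-0.577,0.11,-0.0995,0.116,1.415,0.6],[-0.53,-0.577,0.11,-0.0995,0.116,1.415,0.6]]' 30
python3 -c "
from h import *
to(-60,0,130)"
```

```text
clock: 0.75
eef_pos: [291.9, 371.2, 215.4]
tcp_rot: [3.115, -0.075, 2.089]
contact_force: [1.2, -1.2, -0.5]
opening: 0.402
grasp_force: 0.0
clk 0.75 tcp in track [390.1 296.7 144.5] F(track) [-1.  -1.4 -0.4] open 0.4022257782233678
shift m [-0.5364 -0.0425  0.0358] rot [-0.0459  0.0535  0.6641]
```

```bash
python3 -m crank '[[-0.536,-0.0425,0.036,-0.046,0.0535,0.664,0.6],[-0.536,-0.0425,0.036,-0.046,0.0535,0.664,0.6],[-0.536,-0.0425,0.036,-0.046,0.0535,0.664,0.6],[-0.536,-0.0425,0.036,-0.046,0.0535,0.664,0.6],[-0.536,-0.0425,0.036,-0.046,0.0535,0.664,0.6]]'
python3 -c "
from h import *
to(-60,0,130)"
```

```text
clock: 1.25
eef_pos: [398.7, 147.7, 180.0]
tcp_rot: [3.141, -0.14, 1.422]
contact_force: [1.3, -0.2, -0.5]
opening: 0.397
grasp_force: 0.0
clk 1.25 tcp in track [182. 158. 138.] F(track) [-0.1 -1.3 -0.5] open 0.3968594999782188
shift m [-0.2421  0.1579  0.0081] rot [ 0.0006 -0.0001  0.0003]
```

```bash
python3 -m crank '[[-0.242,0.158,0.008,0,0,0,0.6],[-0.242,0.158,0.008,0,0,0,0.6],[-0.242,0.158,0.008,0,0,0,0.6],[-0.242,0.158,0.008,0,0,0,0.6],[-0.242,0.158,0.008,0,0,0,0.6]]'
python3 -m crank '[[-0.042,0.032,0,0,0,0,0.6],[-0.042,0.032,0,0,0,0,0.6]]'
python3 - <<'E'
from h import *
import cv2
to(-60,0,29)
f=cams.grab_frame("wrist");cv2.imwrite("pics/w1.png",f["image"][:,:,::-1]);print(track(f["position"]))
E
```

```text
clock: 1.75
eef_pos: [504.6, -76.3, 143.9]
tcp_rot: [3.141, -0.139, 1.427]
contact_force: [0.4, 0.1, -0.0]
opening: 0.395
grasp_force: 0.0
clock: 1.95
eef_pos: [532.6, -124.6, 137.9]
tcp_rot: [3.139, -0.137, 1.425]
contact_force: [0.6, 0.8, -0.3]
opening: 0.399
grasp_force: 0.0
clk 1.95 tcp in track [-70.8 -14.9 131. ] F(track) [ 0.9 -0.4 -0.4] open 0.39883532926434845
shift m [ 0.0111 -0.0151  0.1019] rot [0.0026 0.0022 0.0025]
[ -1.61444856 -14.23168028 254.14051691]
```

View pics/w1.png

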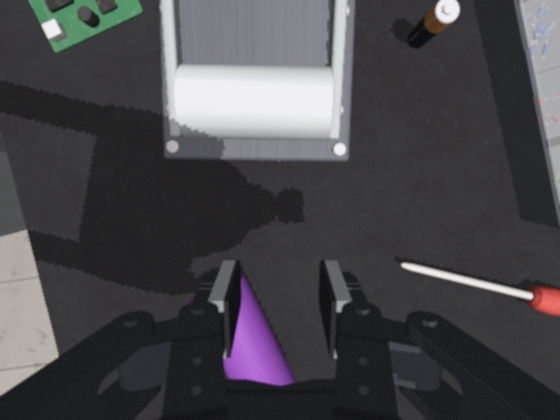

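The wrist view shows the roller at columns 172–333, rows 65–138, and the foot edge of the plate from (166,160) to (349,160), square in the image. The fingers are at columns 228 and 332.

```bash
python3 - <<'E'
from h import *
import cv2
f=cams.grab_frame("wrist");im=f["image"]
g=cv2.cvtColor(im,cv2.COLOR_RGB2GRAY)[30:160,176:328];col=g.mean(1);rows=np.where(col>135)[0]+30;print("rows",rows.min(),rows.max())
def tk(u,v,h):
    p,d=ray(f,u,v);p0=track(p);dd=np.array([d@X,d@Y,d@N]);return (p0+dd*(h-p0[2])/dd[2]).round(1)
for n,u,v,h in(("top edge",253,rows.min(),30),("bot edge",253,rows.max(),25),("L end",172,100,22),("R end",333,100,22)):print(n,tk(u,v,h))
for n,u,v in(("footL",166,160),("footR",349,160)):
    q=onz(f,u,v,8)-O;print(n,(q@u_ if 0 else (q[:2]@u[:2]).round(1)),(q[:2]@np.array([-u[1],u[0]])).round(1))
to(-60,0,29)
E
```

```text
rows 67 139
top edge [24.9  2.9 30. ]
bot edge [-16.8   4.   25. ]
L end [ 6.6 54.1 22. ]
R end [  6.9 -45.9  22. ]Traceback (most recent call last):
  File "<stdin>", line 9, in <module>
TypeError: 'int' object is not subscriptable
```

```bash
python3 -c "
from h import *
to(-56,3,29)"
```

```text
clk 2.05 tcp in track [-67.6 -11.6 130.5] F(track) [ 0.3  0.2 -0.6] open 0.39607359924810326
shift m [ 0.0117 -0.0145  0.1015] rot [-0.0011  0.0006  0.0033]
```

```bash
python3 -m crank '[[0.011,-0.0145,0.02,0,0,0,0.6],[0.011,-0.0145,0.05,0,0,0,0.6],[0.011,-0.0145,0.075,0,0,0,0.6],[0.011,-0.0145,0.09,0,0,0,0.6],[0.011,-0.0145,0.09,0,0,0,0.6]]'
python3 - <<'E'
from h import *
import cv2
to(-56,3,29)
f=cams.grab_frame("side");cv2.imwrite("pics/s2.png",cv2.resize(f["image"][150:290,190:380,::-1],None,fx=4,fy=4,interpolation=3))
E
```

```text
clock: 2.55
eef_pos: [516.5, -92.6, 49.2]
tcp_rot: [-3.137, -0.14, 1.429]
contact_force: [-0.4, -0.0, 0.2]
opening: 0.4
grasp_force: 0.0
clk 2.55 tcp in track [-54.2   5.8  39.1] F(track) [-0.1  0.4  0.2] open 0.3996328401104391
shift m [-0.0018  0.0028  0.0101] rot [-0.0052  0.0001  0.0068]
```

View pics/s2.png

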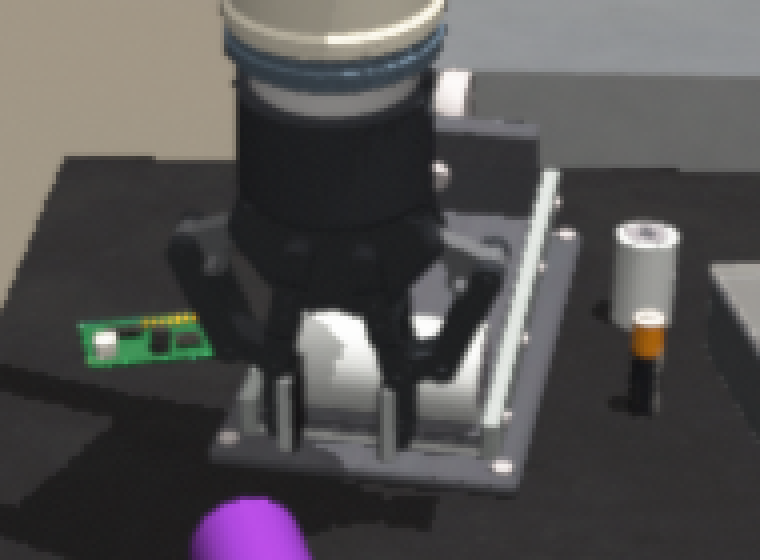

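Side view: fingertips at crop (290,450) and (387,458), below the roller and between the rails. I'll check the lateral centring with rays.

```bash
python3 - <<'E'
from h import *
f=cams.grab_frame("side")
for n,uu,v,z in(("tips",274.5,263.5,30),("L",262.5,262.5,30),("R",286.8,264.5,30),("roller",284,241,40),("Lend",257,238,40),("Rend",311,243,40),("plunger",299.2,193.7,63)):
    print(n,track(onz(f,uu,v,z)).round(1))
to(-56,3,25)
E
```

```text
tips [-58.4   5.2  20.3]
L [-59.2  25.2  20.4]
R [-57.5 -15.2  20.2]
roller [ 4.6  0.5 21.6]
Lend [ 5.9 48.9 21.4]
Rend [  6.8 -46.4  21.3]
plunger [166.   -1.2  22.1]
clk 2.65 tcp in track [-54.7   3.8  41.1] F(track) [ 0.2 -0.6  1. ] open 0.4006981789361295
shift m [-0.0013  0.0008  0.0161] rot [-0.0015  0.0006  0.0067]
```

```bash
python3 -m crank '[[0,0.003,0.007,0,0,0,0.6],[0,0.003,0.013,0,0,0.006,0.6],[0.005,0.003,0.013,0,0,0.006,0.6],[0.010,0.003,0.013,0,0,0.006,0.6],[0.014,0.003,0.013,0,0,0.006,0.6]]'
python3 -c "
from h import *
to(110,1,27)"
```

```text
clock: 3.15
eef_pos: [524.1, -79.1, 40.0]
tcp_rot: [-3.141, -0.139, 1.422]
contact_force: [-0.4, -0.6, 0.3]
opening: 0.4
grasp_force: 0.0
clk 3.15 tcp in track [-41.1   0.3  28. ] F(track) [-0.6  0.3  0.4] open 0.4001292412760852
shift m [ 0.1511 -0.0007  0.0009] rot [-0.0005  0.0008 -0.0003]
```

```bash
for i in 1; do python3 -m crank '[[0.0015,0,0,0,0,0,0.6],[0.003,0,0,0,0,0,0.6],[0.0045,0,0,0,0,0,0.6],[0.006,0,0,0,0,0,0.6],[0.0075,0,0,0,0,0,0.6]]'; done
python3 -m crank '[[0.0015,0,0,0,0,0,0.6],[0.003,0,0,0,0,0,0.6],[0.0045,0,0,0,0,0,0.6],[0.006,0,0,0,0,0,0.6],[0.0075,0,0,0,0,0,0.6]]'
python3 -m crank '[[0.0015,0,0,0,0,0,0.6],[0.003,0,0,0,0,0,0.6],[0.0045,0,0,0,0,0,0.6],[0.006,0,0,0,0,0,0.6],[0.0075,0,0,0,0,0,0.6]]'
python3 - <<'E'
from h import *
import cv2
to(110,1,27)
f=cams.grab_frame("wrist");cv2.imwrite("pics/w3.png",f["image"][:,:,::-1])
E
```

```text
clock: 3.65
eef_pos: [525.1, -72.1, 40.8]
tcp_rot: [-3.141, -0.139, 1.422]
contact_force: [-0.8, -0.3, -1.2]
opening: 0.396
grasp_force: 0.0
clock: 4.15
eef_pos: [526.3, -64.8, 41.9]
tcp_rot: [-3.141, -0.139, 1.422]
contact_force: [-1.0, -1.5, 1.3]
opening: 0.395
grasp_force: 0.7
clock: 4.65
eef_pos: [527.3, -57.3, 42.9]
tcp_rot: [-3.141, -0.139, 1.422]
contact_force: [0.7, -0.8, -0.1]
opening: 0.4
grasp_force: 0.7
clk 4.65 tcp in track [-19.    0.3  27.8] F(track) [-0.6 -0.8  0. ] open 0.4004882922516371
shift m [ 0.129  -0.0007  0.0007] rot [-0.0007  0.0008 -0.0004]
```

View pics/w3.png

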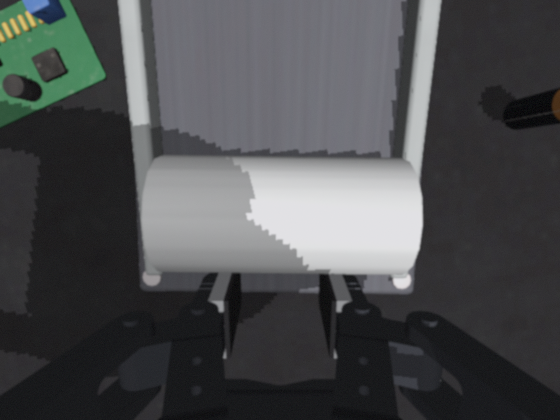

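The fingers now touch the roller symmetrically: roller centre at column 282, fingers at 228 and 335. It is square and still on the track, so I keep pushing slowly.

```bash
python3 -m crank '[[0.0017,0,0,0,0,0,0.6],[0.0035,0,0,0,0,0,0.6],[0.0055,0,0,0,0,0,0.6],[0.0075,0,0,0,0,0,0.6],[0.0095,0,0,0,0,0,0.6]]' >/dev/null
python3 -m crank '[[0.002,0,0,0,0,0,0.6],[0.004,0,0,0,0,0,0.6],[0.006,0,0,0,0,0,0.6],[0.008,0,0,0,0,0,0.6],[0.010,0,0,0,0,0,0.6]]' >/dev/null
python3 -m crank '[[0.002,0,0,0,0,0,0.6],[0.004,0,0,0,0,0,0.6],[0.006,0,0,0,0,0,0.6],[0.008,0,0,0,0,0,0.6],[0.010,0,0,0,0,0,0.6]]'
python3 - <<'E'
from h import *
import cv2
to(110,1,27)
f=cams.grab_frame("wrist");im=f["image"];cv2.imwrite("pics/w4.png",im[:,:,::-1])
for c in (200,360):
    g=im[:,c-5:c+5].mean((1,2));k=np.where(g[120:300]>120)[0]+120;print(c,k.min(),k.max())
E
```

```text
clock: 6.2
eef_pos: [531.6, -28.4, 47.0]
tcp_rot: [-3.141, -0.139, 1.422]
contact_force: [0.1, -2.0, -0.2]
opening: 0.4
grasp_force: 0.7
clk 6.2 tcp in track [10.6  0.4 27.8] F(track) [-2.  -0.4  0.1] open 0.40025513888191194
shift m [ 0.0994 -0.0007  0.0007] rot [-0.0007  0.0008 -0.0004]
200 159 266
360 160 273
```

```bash
python3 -m crank '[[0.002,0,0,0,0,0,0.6],[0.004,0,0,0,0,0,0.6],[0.006,0,0,0,0,0,0.6],[0.008,0,0,0,0,0,0.6],[0.010,0,0,0,0,0,0.6]]' >/dev/null
python3 -m crank '[[0.002,0,0,0,0,0,0.6],[0.004,0,0,0,0,0,0.6],[0.006,0,0,0,0,0,0.6],[0.008,0,0,0,0,0,0.6],[0.010,0,0,0,0,0,0.6]]' >/dev/null
python3 -m crank '[[0.002,0,0,0,0,0,0.6],[0.004,0,0,0,0,0,0.6],[0.006,0,0,0,0,0,0.6],[0.008,0,0,0,0,0,0.6],[0.010,0,0,0,0,0,0.6]]' >/dev/null
python3 -m crank '[[0.002,0,0,0,0,0,0.6],[0.004,0,0,0,0,0,0.6],[0.006,0,0,0,0,0,0.6],[0.008,0,0,0,0,0,0.6],[0.010,0,0,0,0,0,0.6]]' >/dev/null
python3 -m crank '[[0.002,0,0,0,0,0,0.6],[0.004,0,0,0,0,0,0.6],[0.006,0,0,0,0,0,0.6],[0.008,0,0,0,0,0,0.6],[0.010,0,0,0,0,0,0.6]]' >/dev/null
python3 -m crank '[[0.002,0,0,0,0,0,0.6],[0.004,0,0,0,0,0,0.6],[0.006,0,0,0,0,0,0.6],[0.008,0,0,0,0,0,0.6],[0.010,0,0,0,0,0,0.6]]'
python3 - <<'E'
from h import *
import cv2
to(110,1,27)
f=cams.grab_frame("wrist");im=f["image"];cv2.imwrite("pics/w5.png",im[:,:,::-1])
for c in (200,360):
    g=im[:,c-5:c+5].mean((1,2));k=np.where(g[120:300]>120)[0]+120;print(c,k.min(),k.max())
E
```

```text
clock: 9.25
eef_pos: [540.5, 30.4, 55.3]
tcp_rot: [-3.141, -0.139, 1.422]
contact_force: [0.3, -1.2, 0.7]
opening: 0.398
grasp_force: 0.7
clk 9.25 tcp in track [70.6  0.3 27.7] F(track) [-1.  -0.5  0.8] open 0.3980664255325764
shift m [ 0.0394 -0.0007  0.0007] rot [-0.0007  0.0008 -0.0003]
200 161 264
360 161 273
```

View pics/w5.png

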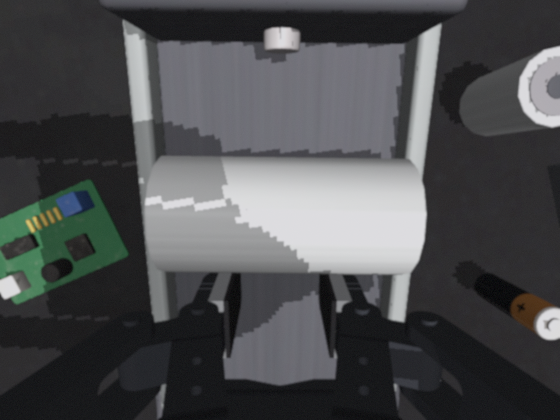

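The roller is square at rows 156–273 and the plunger is ahead at (282,40). About 40 mm remain.

```bash
python3 -m crank '[[0.002,0,0,0,0,0,0.6],[0.004,0,0,0,0,0,0.6],[0.006,0,0,0,0,0,0.6],[0.008,0,0,0,0,0,0.6],[0.010,0,0,0,0,0,0.6]]' >/dev/null
python3 -m crank '[[0.002,0,0,0,0,0,0.6],[0.004,0,0,0,0,0,0.6],[0.006,0,0,0,0,0,0.6],[0.008,0,0,0,0,0,0.6],[0.010,0,0,0,0,0,0.6]]' >/dev/null
for k in 1; do python3 -m crank '[[0.0015,0,0,0,0,0,0.6],[0.003,0,0,0,0,0,0.6],[0.0045,0,0,0,0,0,0.6],[0.006,0,0,0,0,0,0.6],[0.0075,0,0,0,0,0,0.6]]';done
python3 -m crank '[[0.001,0,0,0,0,0,0.6],[0.002,0,0,0,0,0,0.6],[0.003,0,0,0,0,0,0.6],[0.004,0,0,0,0,0,0.6],[0.005,0,0,0,0,0,0.6]]'
python3 -c "
from h import *
to(110,1,27)"
```

```text
clock: 10.8
eef_pos: [544.5, 57.2, 59.1]
tcp_rot: [-3.141, -0.139, 1.422]
contact_force: [0.2, -1.3, 0.1]
opening: 0.398
grasp_force: 0.7
clock: 11.3
eef_pos: [545.2, 62.1, 59.8]
tcp_rot: [-3.141, -0.139, 1.422]
contact_force: [0.5, -1.0, 0.0]
opening: 0.401
grasp_force: 0.7
clk 11.3 tcp in track [103.    0.3  27.7] F(track) [-0.9 -0.6  0.1] open 0.40065220144571634
shift m [ 0.007  -0.0007  0.0007] rot [-0.0007  0.0008 -0.0004]
```

```bash
python3 -m crank '[[0.001,0,0,0,0,0,0.6],[0.002,0,0,0,0,0,0.6],[0.003,0,0,0,0,0,0.6],[0.004,0,0,0,0,0,0.6],[0.005,0,0,0,0,0,0.6]]'
python3 -m crank '[[0.001,0,0,0,0,0,0.6],[0.002,0,0,0,0,0,0.6],[0.003,0,0,0,0,0,0.6],[0.004,0,0,0,0,0,0.6],[0.004,0,0,0,0,0,0.6]]'
python3 -c "
from h import *
to(110,1,27)"
```

```text
clock: 11.8
eef_pos: [546.1, 66.8, 60.5]
tcp_rot: [-3.141, -0.139, 1.422]
contact_force: [-0.2, -4.6, 1.2]
opening: 0.401
grasp_force: 2.2
clock: 12.3
eef_pos: [546.6, 70.5, 61.0]
tcp_rot: [-3.141, -0.138, 1.422]
contact_force: [-0.7, -5.6, 1.8]
opening: 0.399
grasp_force: 3.0
clk 12.3 tcp in track [111.6   0.2  27.8] F(track) [-5.3 -0.1  2.5] open 0.39905296642074256
shift m [-0.0016 -0.0008  0.0008] rot [-0.0005  0.0014 -0.0002]
```

```bash
python3 -m crank '[[0.0005,0,0,0,0,0,0.6],[0.001,0,0,0,0,0,0.6],[0.0015,0,0,0,0,0,0.6],[0.002,0,0,0,0,0,0.6],[0.002,0,0,0,0,0,0.6]]'
python3 -c "
from h import *
to(110,1,27)"
```

```text
clock: 12.8
eef_pos: [546.4, 70.9, 61.1]
tcp_rot: [-3.141, -0.136, 1.422]
contact_force: [-1.2, -19.0, 2.5]
opening: 0.399
grasp_force: 8.6
clk 12.8 tcp in track [112.    0.5  27.7] F(track) [-18.5  -1.7   5.1] open 0.39866502472358006
shift m [-0.002  -0.0005  0.0007] rot [-0.0009  0.0033  0.    ]
```

The force jumped to 19 N with almost no motion, which fits hard contact with the stop. I'll check in a picture.

```bash
python3 -m crank '[[0,0,0,0,0,0,0.6],[0,0,0,0,0,0,0.6],[0,0,0,0,0,0,0.6]]'
python3 - <<'E'
from h import *
import cv2
f=cams.grab_frame("wrist");a=f["image"][:,:,::-1];s=cams.grab_frame("scene")["image"][180:310,130:320,::-1]
cv2.imwrite("pics/w6.png",np.hstack([cv2.resize(a[:,100:460],(360,420)),cv2.resize(s,(438,300),interpolation=3).copy() if 0 else cv2.copyMakeBorder(cv2.resize(s,(438,300),interpolation=3),0,120,0,0,0)]))
to(110,1,27)
E
```

```text
clock: 13.1
eef_pos: [546.4, 70.9, 61.0]
tcp_rot: [-3.141, -0.136, 1.422]
contact_force: [-1.1, -18.0, 3.0]
opening: 0.397
grasp_force: 8.5
clk 13.2 tcp in track [112.    0.4  27.7] F(track) [-17.7  -0.5   6.3] open 0.40025153340006087
shift m [-0.002  -0.0006  0.0008] rot [-0.0009  0.0032 -0.0001]
```

View pics/w6.png

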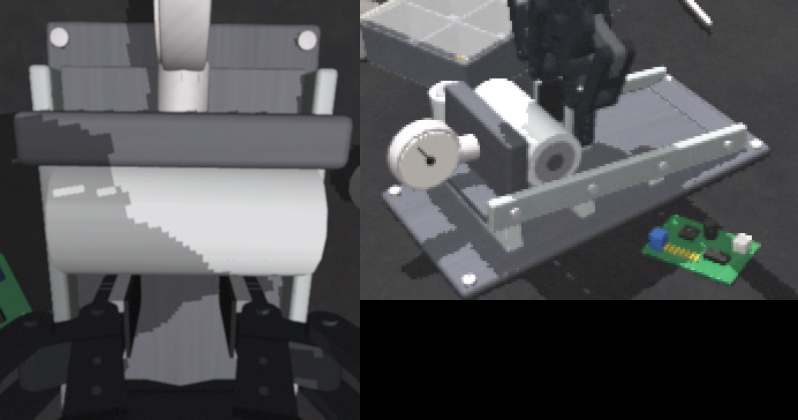

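The roller lies flat and square against the stop: in the composite it spans rows 165–273, with the stop edge at row 165. The fingers hold it at about 18 N, steady. The board is where it stood, so I'm handing the job in.

```bash
python3 -c "
from rig import sign_off
print(sign_off())"
```

```text
the job is handed in; nothing more can be done
None
```

I pushed the roller slowly up the ramp until the force and the camera views showed it fully against the stop with the plunger pressed in, and handed the job in after about 13 s with the fingers still holding it there at about 18 N.

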